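# Tip a plaster mould onto the bench board

### The job

Lay the standing plaster mould down on the cork-faced bench board so it is ready to be split: slide it upright up to the board until its foot stands square against the board's near edge, then push it high up so that it tips over that edge and lies flat on the cork. Finish by sliding the lying mould along the board until its pouring end rests flush and square against the wooden fence, lying wholly between the board's side edges, and leave it there. Do not disturb the white pot, the cork sanding block or the mist bottle standing nearby.

Things in the scene. Friction and masses are not known exactly. Their poses are not given: they have to be found in the camera images.
- mould: closed two-part plaster mould, off-white standing block, 84 (x) x 96 (y) x 124 (z, height) mm, 0.6-0.95 kg, too wide to grasp; fine parting line round it, 34 mm pouring hole in the top. Origin: centre of its foot (underside); z runs from foot to pouring end. Its +x face looks to the board at the start (turned up to 0.3 rad), 14 to 70 mm short of its near edge
- mould_top (a point): centre of the mould's pouring end, 124 mm from the foot along the mould's z. The pushing point must rise with the face as the mould tips (to about 130 mm), or it jams. Past about 40 to 45 degrees it falls onto the cork by itself; lying, its upper face is 98 mm over the table
- mould_foot (a point): centre of the mould's foot. The mould is smooth (friction about 0.3 on all): pushed at up to 100 mm height it slides upright; with the foot stopped by the board, 3 to 6 N at 85 to 105 mm height tips it, and the foot then overhangs the board's edge by up to 15 mm
- board: bench board fixed to the table: plywood faced with cork, 190 mm wide (y), cork 14 mm above the table, a wooden fence across its far end. Origin: middle of its near edge (the low 14 mm stop) at table height; x runs along the board to the fence, z up. The mould stands at negative x. Fence: face at x = 160 mm, 22 mm thick, top 36 mm above the table
- stop_edge (a point): middle of the board's near upper edge (the low stop), 14 mm above the table, axes as the board's
- fence_face (a point): middle of the fence's face that looks to the near edge, 25 mm above the table, 160 mm from the near edge, axes as the board's
- pot_white: white screw-lid paint pot, diameter 52 mm, 61 mm high, standing behind the fence (bystander); origin centre of its underside
- sander: brown cork sanding block 44 x 70 x 26 mm lying beside the board (bystander); origin centre of its underside
- bottle: clear mist bottle, diameter 37 mm, 139 mm high, standing behind the fence (bystander); origin centre of its underside

How it is judged:
By the outcome, as a careful person would: the job done as asked, in the order asked, and still so for the second after the job is handed in, with the robot touching nothing.
It also fails if it takes over 48 s, if anything falls off the work surface, if the arm or the gripper's body presses on something with over 40 N, if the wrist force passes 120 N, or if a joint passes its speed limit or range.

### The arm

A 6-joint arm with a two-finger parallel gripper is mounted at the origin on the work surface; the furniture and walls round the work are solid. World frame = base frame: x ahead of the robot, y to its left, z up, the work surface at z = 0. Lengths are in m, angles in degrees, forces in N, time in s.
With the tool pointing down it reaches from about 0.25 to 0.725 m from the base axis. Payload 9.7 kg.
Tool frame: the origin (TCP) lies midway between the tips of the shut fingers; the grasp point (between the pads) lies 19 mm behind it; y points along the fingers, x is the direction in which the jaws open and shut, and the axes are right-handed (so a half turn about y gives the same grasp; the last joint's range is limited). The gripper opens to 85 mm and grips with 20 to 120 N. Pads are 22 mm wide; open, the fingers measure 114 mm over their backs; the gripper's body (76 mm by 85 mm) begins 54 mm behind the grasp point. The pads swing forward as they close: fully open they stand 13 mm farther back than shut.
Start: joints at [-77.12, 4.979, 10.078, 95.1, 0, 90], TCP at [0.123, -0.536, 0.204] pointing down, gripper open.
Joint ranges: [-179.16, 179.16], [-48.56, 103.87], [-65.8, 70.77], [-126.05, 130.52], [-82.76, 87.17], [-180, 180]. Speed limits (degrees/s): [127.2, 127.2, 147.25, 180, 180, 180].

### API

Orientations are given as [roll, pitch, yaw] about the fixed x, y, z axes, in that order (R = Rz(yaw) Ry(pitch) Rx(roll)).
In Python, from workcell import get_obs, camera, job_done gives the robot as it stands.
- The arm moves only by the tool play_rows, never from a script. Its argument "moves" is a list of rows, each a list of 3 entries, a list of its own where there are three numbers: the turn, a rotation vector about the tool's x, y, z in degrees, then the shift along the tool's x, y, z in m, then the opening in per cent of the stroke, from 0 (shut) to 100 (fully open). A call has exactly 5 rows; each row is the pose to reach, as a shift and turn from the pose commanded when the call began, along the tool's axes at that moment; what a row does not reach only later rows make up. A row lasts 1/10 s, in which the tool goes at most 50 mm and 8.59 degrees, less where a joint would pass 70% of its speed; a pose out of reach is approached as far as the arm can. A call with a gripper value outside its range is refused whole. The fingers move at their own pace and stop on an object; "grip_force" is the grip in N (left out, the last holds). Time passes only in rows, so rows that repeat a pose let the fingers close, or fill a call up. It gives the time, the measured TCP pose, the force and the opening at its end, in the units of the state.
- get_obs(): the state, without advancing time (a new reading comes with each control period).
- camera(name): name is "side" or "top" or "wrist"; returns a dict with "img" (480x640x3 uint8, red, green, blue), "fov_y" (degrees; the focal length in pixels is half the picture's height over the tangent of half this angle, whatever the lens; pixels are square), "cx", "cy" (the principal point, pixels), "world_from_camera" (4x4, takes a point from camera to world coordinates). Camera axes: x right, y up, looking along -z (the intrinsics and any distortion apply to the point x, -y, -z); pixel columns grow to the right and rows downward; lengths in m; the calibration is good to about 2 mm. The wrist camera is an equidistant fisheye: a pixel r from the principal point sees the ray r / f radians off the axis. A picture is of the moment at which its call begins. There is no depth.
- job_done(): hands the job in, once; it reports no verdict.
The state is a dict: "time": time; "q": joint angles; "qd": joint speeds; "joint_efforts": joint torques, N m; "ee_pos": TCP position; "tcp_rot": TCP orientation; "wrist_force": force on the tool from outside, world axes, zero at the start; "torque": the same for the moment, N m; "opening": finger opening in m.
Only numpy, scipy, OpenCV 4.12 (cv2) and the standard library are available. Lean on these libraries where they do the work, as an engineer would, in place of code of your own. Each camera call takes 0.05 s, during which the arm holds its last target.

## Working session

There is one attempt and no reset: what is moved stays moved. The work goes in short steps, Python scripts to look and compute and a tool call to move; the robot and the scene stay as the last step left them, time stands still between calls to the robot, and variables do not carry over. Pictures are saved under pics/ and viewed, and the job is handed in when it is done.

Besides the shell and the picture viewer there is one more tool, called after "Emit:" in YAML: its name, and indented under it one key for each argument. play_rows: Moves the arm, as the interface text tells. Its arguments: {"type":"object","properties":{"moves":{"type":"array"},"grip_force":{"type":"number"}},"required":["moves"]}

```bash
mkdir -p pics; ls; python3 - <<'E'
from workcell import get_obs, camera
import cv2,numpy as np
o=get_obs()
for k in o: print(k,np.round(o[k],4).tolist())
for n in ("side","top"):
    c=camera(n); cv2.imwrite(f"pics/{n}0.png",c["img"][:,:,::-1]); print(n,c["fov_y"],c["cx"],c["cy"],np.round(c["world_from_camera"],4).tolist(),[k for k in c])
E
```

```text
pics
time 0.0
q [-77.1194, 5.01, 10.0333, 95.0991, -0.0018, 90.0]
qd [-0.0675, 0.0304, 0.0282, 0.0231, -0.1319, -0.0884]
joint_efforts [-0.0002, -52.038, 46.4812, 0.0158, -0.0001, -0.0]
ee_pos [0.1225, -0.5359, 0.2037]
tcp_rot [-90.0018, 0.0758, -77.1193]
wrist_force [-0.0889, 0.9988, -0.2066]
torque [0.0228, -0.0345, 0.0088]
opening 0.0855
side 51.79247156119911 323.15735117957223 241.2420356576181 [[-0.9388, 0.2263, -0.2598, 0.3123], [-0.3444, -0.5938, 0.7271, 0.7382], [0.0103, 0.7721, 0.6354, 0.6625], [0.0, 0.0, 0.0, 1.0]] ['img', 'fov_y', 'cx', 'cy', 'world_from_camera']
top 42.639800558401035 325.67626039168346 244.9206179096339 [[-0.0179, 0.9934, -0.1134, 0.4103], [-0.9996, -0.0154, 0.0234, 0.1241], [0.0215, 0.1138, 0.9933, 1.1226], [0.0, 0.0, 0.0, 1.0]] ['img', 'fov_y', 'cx', 'cy', 'world_from_camera']
```

View pics/top0.png

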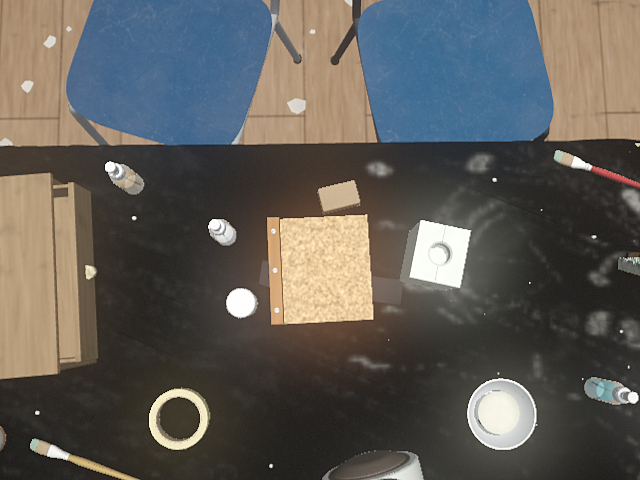

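View pics/side0.png

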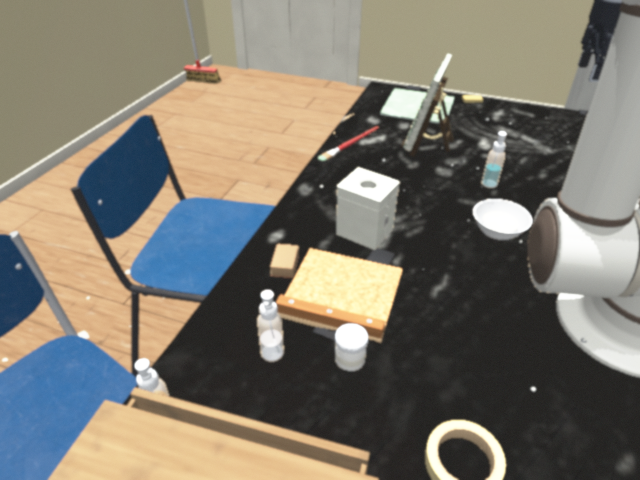

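The top view shows the board (cork, px x 270–373, y 214–324) with its fence on the left. The mould top is at (440,255), the sander at (338,195), the bottle at (222,232) and the pot at (241,303). The board's axis runs roughly along world +y. Next I'll measure them.

```bash
cat > h.py <<'E'
import numpy as np,cv2
from workcell import get_obs,camera
def cam(n):
    c=camera(n); c["f"]=240/np.tan(np.radians(c["fov_y"])/2); c["T"]=np.array(c["world_from_camera"]); c["img"]=np.array(c["img"]); return c
def save(c,name): cv2.imwrite(f"pics/{name}.png",c["img"][:,:,::-1])
def ray(c,uv,z):
    uv=np.atleast_2d(np.array(uv,float)); d=np.c_[(uv[:,0]-c["cx"])/c["f"],-(uv[:,1]-c["cy"])/c["f"],-np.ones(len(uv))]@c["T"][:3,:3].T
    o=c["T"][:3,3]; return o+d*((z-o[2])/d[:,2])[:,None]
def proj(c,P):
    P=(np.atleast_2d(P)-c["T"][:3,3])@c["T"][:3,:3]
    return np.c_[c["cx"]+c["f"]*P[:,0]/-P[:,2],c["cy"]+c["f"]*P[:,1]/P[:,2]]
def blobs(mask,amin=150):
    cs,_=cv2.findContours(mask.astype(np.uint8),cv2.RETR_EXTERNAL,cv2.CHAIN_APPROX_NONE)
    return sorted([k[:,0] for k in cs if cv2.contourArea(k)>amin],key=lambda k:-cv2.contourArea(k))
def rect(P2):
    (c,s,a)=cv2.minAreaRect((P2*1000).astype(np.float32)); return np.round(c,1),np.round(s,1),round(a,2)
E
python3 - <<'E'
from h import *
c=cam("top"); im=c["img"].astype(int); hsv=cv2.cvtColor(c["img"],cv2.COLOR_RGB2HSV)
R=np.zeros(im.shape[:2],bool); R[150:350,200:490]=1
print(im[250,430],im[250,320],im[270,274],im[195,338],im[260,406])
m=R&(im.min(2)>190)&(hsv[...,1]<25)
for k in blobs(m,100): 
    P=ray(c,k,0.124)[:,:2]; print("white",k.mean(0),rect(P))
m=R&(hsv[...,1]>60)&(im[...,0]>110)
for k in blobs(m,100):
    print("brown",k.mean(0),rect(ray(c,k,0.014)[:,:2]),rect(k/1000.))
    print(cv2.approxPolyDP(k,6,True)[:,0].tolist())
big=cv2.resize(c["img"][180:350,200:490],None,fx=2.7,fy=2.7,interpolation=cv2.INTER_CUBIC); cv2.imwrite("pics/crop0.png",big[:,:,::-1])
E
```

```text
[250 253 244] [231 199 155] [223 231 235] [205 182 152] [135 131 122]
white [439.97156398 253.32701422] (array([507.9, -86.2]), array([84.2, 96.9]), 76.93)
white [240.27160494 302.35802469] (array([433.2, 240. ]), array([46.3, 45. ]), 62.6)
white [216.22222222 225.66666667] (array([559.1, 278.9]), array([25. , 22.7]), 63.61)
white [224.21052632 234.07017544] (array([544.9, 265.2]), array([22.4, 30.3]), 39.71)
brown [320.41134752 269.13238771] (array([495.5, 107.1]), array([194.9, 190.4]), 1.96) (array([321.2, 268.6]), array([107.7, 105.8]), 87.61)
[[367, 214], [267, 217], [271, 324], [373, 319]]
brown [338.55797101 197.99275362] (array([625.6,  72.8]), array([49.8, 73.6]), 12.95) (array([338.5, 196.7]), array([26.8, 40.1]), 76.37)
[[353, 180], [318, 189], [323, 214], [359, 205]]
```

View pics/crop0.png

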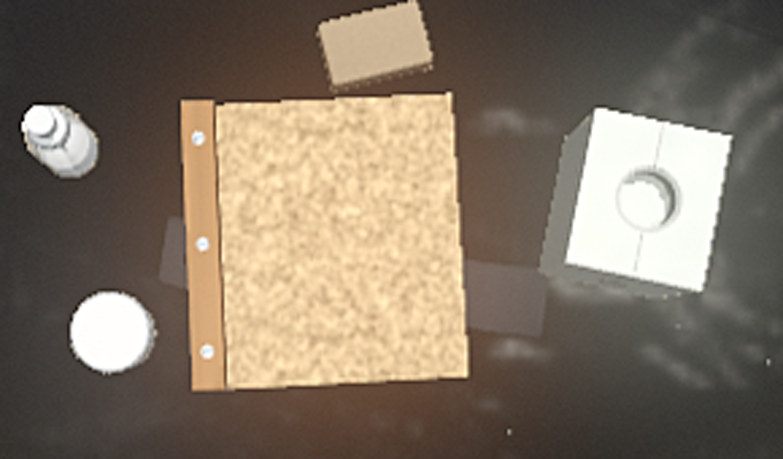

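```bash
python3 - <<'E'
from h import *
c=cam("top"); im=c["img"].astype(int); hsv=cv2.cvtColor(c["img"],cv2.COLOR_RGB2HSV)
m=(hsv[...,1]>60)&(im[...,0]>110)
# near edge: rightmost col per row
def last(mask,rows,lo,hi):
    return np.array([[lo+np.flatnonzero(mask[r,lo:hi])[-1]+.5,r] for r in rows])
k=last(m,range(222,314),300,390); P=ray(c,k,.014)[:,:2]
vx,vy,x0,y0=cv2.fitLine(P.astype(np.float32),cv2.DIST_HUBER,0,.01,.01).ravel()
e=np.array([vx,vy]); e*=np.sign(e[0]); n=np.array([-e[1],e[0]])  # n = +y-ish board x
print("edge dir",e,"board yaw",np.degrees(np.arctan2(n[1],n[0])))
cor=ray(c,[[368,213.7],[373.2,320.5]],.014)[:,:2]; print("corners",cor,np.linalg.norm(cor[0]-cor[1]))
# side edges: per column top/bottom
cols=range(290,362)
tp=np.array([[u,np.flatnonzero(m[200+12:340,u])[0]+212-.5] for u in cols]); bt=np.array([[u,np.flatnonzero(m[212:340,u])[-1]+212+.5] for u in cols])
T=ray(c,tp,.014)[:,:2]; B=ray(c,bt,.014)[:,:2]
p0=np.array([x0,y0])
for q,nm in((T,"far"),(B,"near")):
    l=cv2.fitLine(q.astype(np.float32),cv2.DIST_HUBER,0,.01,.01).ravel(); print(nm,np.degrees(np.arctan2(l[1],l[0]))," s along e:",np.median((q-p0)@e))
sT=np.median((T-p0)@e);sB=np.median((B-p0)@e)
O=p0+e*(sT+sB)/2; print("board origin",O,"width",sT-sB)
# mould
w=(im.min(2)>190)&(hsv[...,1]<25); w[:,:395]=0;w[:,480:]=0;w[:200]=0;w[310:]=0
k=blobs(w)[0]; P=ray(c,k,.124)[:,:2]; (cc,s,a)=cv2.minAreaRect((P*1000).astype(np.float32)); cc=np.array(cc)/1000
print("mould",cc,s,a, "yaw cand",a,a+90)
d=cc-O; print("mould in board: x",d@n,"y(-e)",d@-e)
E
```

```text
edge dir [0.99872166 0.05054703] board yaw 92.89736
corners [[0.59313396 0.01957707]
 [0.39920108 0.01523496]] 0.1939814856018993
far -88.104324  s along e: 0.08637573840739068
near -88.11933  s along e: -0.10520767276161327
board origin [0.4984308  0.01569048] width 0.19158341116900396
mould [ 0.50787085 -0.08616963] (84.24414825439453, 96.87390899658203) 76.92655944824219 yaw cand 76.92655944824219 166.9265594482422
mould in board: x -0.10220706531057033 y(-e) -0.004279253400326193
```

Emit:
play_rows:
  moves:
    - [[0,-6,0],[-0.022,0,0.035],60]
    - [[0,-12,0],[-0.044,0,0.07],60]
    - [[0,-18,0],[-0.066,0,0.105],60]
    - [[0,-24,0],[-0.088,0,0.14],60]
    - [[0,-30,0],[-0.11,0,0.175],60]

```text
time: 0.7
ee_pos: [0.2695, -0.3886, 0.2043]
tcp_rot: [-90.0, -0.0, -46.9]
wrist_force: [0.4, 0.3, 0.1]
opening: 0.0512
```

```bash
cat >> h.py <<'E'
from scipy.spatial.transform import Rotation as Ro
O=np.array([0.4984,0.0157]); BY=92.2   # board
def B2W(x,y):
    a=np.radians(BY); return O+x*np.array([np.cos(a),np.sin(a)])+y*np.array([-np.sin(a),np.cos(a)])
def W2B(p):
    a=np.radians(BY); d=np.array(p[:2])-O; return d@[np.cos(a),np.sin(a)],d@[-np.sin(a),np.cos(a)]
def state():
    o=get_obs(); p=o["ee_pos"]; print("t",round(o["time"],2),"p",np.round(p,4),"board",np.round(W2B(p),4),"rpy",np.round(o["tcp_rot"],2),"F",np.round(o["wrist_force"],1),"op",round(float(o["opening"]),4)); return o
def to(xyz,yaw,o=None):
    o=o or get_obs(); R=Ro.from_euler("xyz",o["tcp_rot"],degrees=True)
    G=Ro.from_euler("xyz",[-90,0,yaw],degrees=True)
    print("turn",np.round((R.inv()*G).as_rotvec(degrees=True),2),"shift",np.round(R.inv().apply(np.array(xyz)-o["ee_pos"]),4))
E
python3 - <<'E'
from h import *
state(); to([.489,-.169,.204],-13.1)
E
```

```text
t 0.7 p [ 0.2695 -0.3886  0.2043] board [-0.3952  0.2442] rpy [-90.    -0.   -46.89] F [0.4 0.3 0.1] op 0.0512
turn [ -0.   -33.79   0.  ] shift [-1.030e-02  3.000e-04  3.103e-01]
```

Emit:
play_rows:
  moves:
    - [[0,-4,0],[-0.001,0,0.035],60]
    - [[0,-8,0],[-0.002,0,0.07],60]
    - [[0,-12,0],[-0.003,0,0.105],60]
    - [[0,-16,0],[-0.005,0,0.14],60]
    - [[0,-20,0],[-0.006,0,0.175],60]

```text
time: 1.2
ee_pos: [0.3936, -0.2652, 0.2044]
tcp_rot: [-90.0, -0.0, -27.0]
wrist_force: [0.1, -0.1, 0.7]
opening: 0.0508
```

```bash
python3 - <<'E'
from h import *
state(); to([.489,-.169,.12],-13.1)
E
```

```text
t 1.2 p [ 0.3936 -0.2652  0.2044] board [-0.2767  0.1155] rpy [-90.    -0.   -26.96] F [ 0.1 -0.1  0.7] op 0.0508
turn [  0.   -13.86   0.  ] shift [0.0414 0.0844 0.129 ]
```

Emit:
play_rows:
  moves:
    - [[0,-3,0],[0.009,0.016,0.028],60]
    - [[0,-6,0],[0.018,0.032,0.056],60]
    - [[0,-9,0],[0.027,0.05,0.084],60]
    - [[0,-12,0],[0.036,0.07,0.112],60]
    - [[0,-14,0],[0.041,0.084,0.129],60]

```text
time: 1.7
ee_pos: [0.4888, -0.1687, 0.1188]
tcp_rot: [-90.0, 0.1, -12.9]
wrist_force: [0.1, -0.8, -0.2]
opening: 0.0512
```

```bash
python3 - <<'E'
from h import *
state(); to([.489,-.169,.075],-13.1)
for n in("top","side"):
    c=cam(n); save(c,n+"1")
E
```

```text
t 1.7 p [ 0.4888 -0.1687  0.1188] board [-0.1839  0.0166] rpy [-8.998e+01  7.000e-02 -1.294e+01] F [ 0.1 -0.8 -0.2] op 0.0512
turn [-0.02  0.16 -0.07] shift [ 0.0003  0.0438 -0.0003]
```

View pics/side1.png

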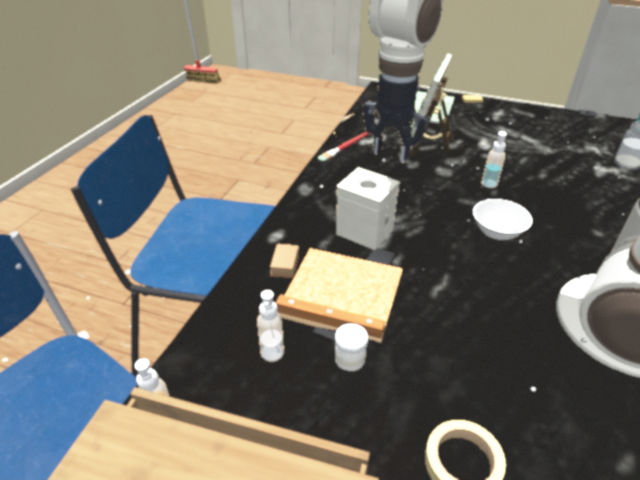

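View pics/top1.png

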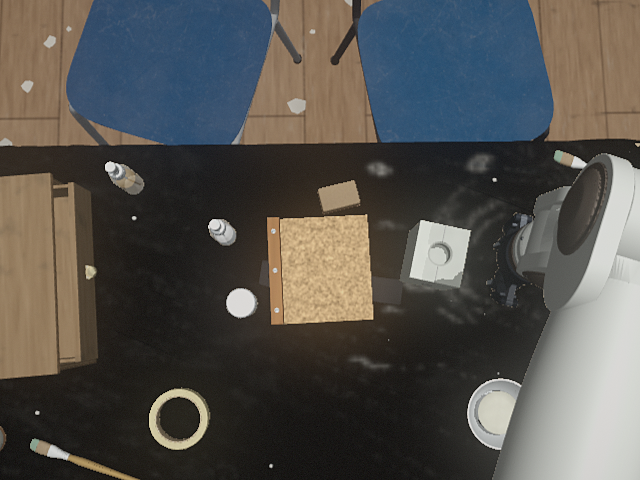

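The gripper is behind the mould at (510,260), aligned with its back face. I'll descend and advance to contact.

Emit:
play_rows:
  moves:
    - [[0,0,0],[0,0.02,0],60]
    - [[0,0,0],[0,0.042,0.005],60]
    - [[0,0,0],[0,0.042,0.011],60]
    - [[0,0,0],[0,0.042,0.016],60]
    - [[0,0,0],[0,0.042,0.02],60]

```text
time: 2.3
ee_pos: [0.4932, -0.1509, 0.08]
tcp_rot: [-90.0, -0.1, -13.1]
wrist_force: [0.5, -0.7, 1.0]
opening: 0.051
```

Emit:
play_rows:
  moves:
    - [[0,0,0],[0,0,0.003],60]
    - [[0,0,0],[0,0,0.006],60]
    - [[0,0,0],[0,0,0.009],60]
    - [[0,0,0],[0,0,0.012],60]
    - [[0,0,0],[0,0,0.015],60]

```text
time: 2.8
ee_pos: [0.4961, -0.1361, 0.0784]
tcp_rot: [-90.0, 0.0, -13.1]
wrist_force: [-2.4, -3.5, 1.5]
opening: 0.0513
```

```bash
python3 - <<'E'
from h import *
state()
for n in("top","side"):
    c=cam(n); save(c,n+"2")
E
```

```text
t 2.8 p [ 0.4961 -0.1361  0.0784] board [-0.1516  0.0081] rpy [-90.01   0.   -13.12] F [-2.4 -3.5  1.5] op 0.0513
```

View pics/top2.png

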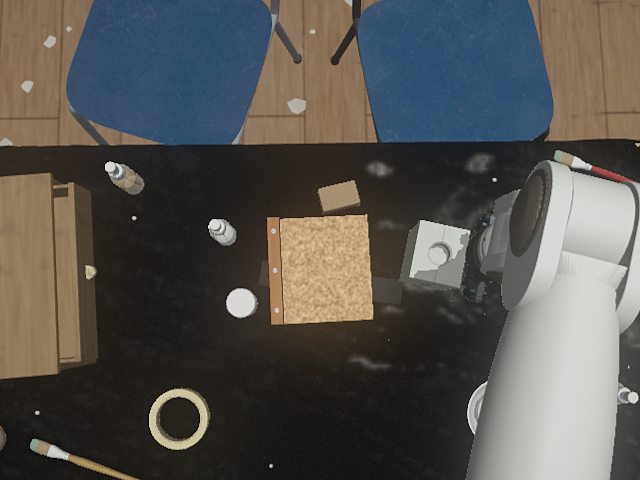

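```bash
python3 - <<'E'
from h import *
for x,y,w in((-.135,.006,-8.),(-.12,.004,-3),(-.105,.002,2.2)):
    to([*B2W(x,y),.078],w)
E
```

```text
turn [ 0.01 -5.11 -0.  ] shift [-0.0023  0.0004  0.0165]
turn [  0.   -10.11  -0.  ] shift [-0.0044  0.0004  0.0314]
turn [  0.   -15.31  -0.  ] shift [-0.0064  0.0004  0.0464]
```

Emit:
play_rows:
  moves:
    - [[0,-0.5,0],[0,0,0.0035],60]
    - [[0,-1.5,0],[-0.0005,0,0.0067],60]
    - [[0,-2.5,0],[-0.001,0,0.01],60]
    - [[0,-3.8,0],[-0.0017,0,0.0133],60]
    - [[0,-5.1,0],[-0.0023,0,0.0165],60]

```text
time: 3.4
ee_pos: [0.4976, -0.1194, 0.0784]
tcp_rot: [-90.0, -0.0, -7.9]
wrist_force: [1.1, -3.0, 0.7]
opening: 0.0513
```

```bash
python3 - <<'E'
from h import *
o=state()
c=cam("top"); save(c,"top3")
for x,y,w in((-.12,.003,-3),(-.105,.001,2.2)):
    to([*B2W(x,y),.078],w,o)
E
```

```text
t 3.4 p [ 0.4976 -0.1194  0.0784] board [-0.1349  0.006 ] rpy [-9.0e+01 -1.0e-02 -7.9e+00] F [ 1.1 -3.   0.7] op 0.0513
turn [ 0.   -4.9   0.01] shift [0.0003 0.0004 0.0152]
turn [ 0.00e+00 -1.01e+01  1.00e-02] shift [-0.0004  0.0004  0.0303]
```

View pics/top3.png

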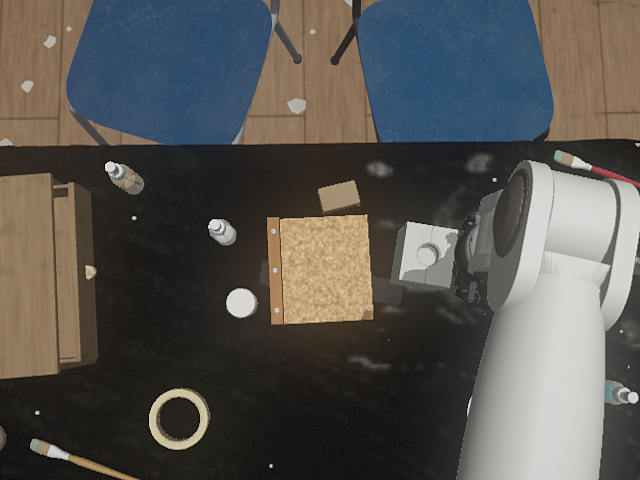

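The mould has moved along and turned with the tool, with its top now centred near (427,255). I'll continue the slide and turn.

Emit:
play_rows:
  moves:
    - [[0,-1,0],[0,0,0.003],60]
    - [[0,-2,0],[0,0,0.006],60]
    - [[0,-3,0],[0,0,0.009],60]
    - [[0,-4,0],[0,0,0.012],60]
    - [[0,-5,0],[0,0,0.015],60]

```text
time: 3.95
ee_pos: [0.4998, -0.1045, 0.0784]
tcp_rot: [-90.0, -0.0, -2.9]
wrist_force: [0.6, -3.1, 0.9]
opening: 0.0509
```

Emit:
play_rows:
  moves:
    - [[0,-1,0],[0,0,0.003],60]
    - [[0,-2,0],[-0.0002,0,0.006],60]
    - [[0,-3,0],[-0.0004,0,0.009],60]
    - [[0,-4,0],[-0.0006,0,0.012],60]
    - [[0,-5,0],[-0.001,0,0.015],60]

```text
time: 4.45
ee_pos: [0.4995, -0.0895, 0.0784]
tcp_rot: [-90.0, -0.0, 2.1]
wrist_force: [1.0, -3.1, -0.3]
opening: 0.0514
```

```bash
python3 - <<'E'
from h import *
o=state()
for n in("top","side"):
    c=cam(n); save(c,n+"4")
    if n=="top":
        im=c["img"]; cv2.imwrite("pics/crop4.png",cv2.resize(im[190:340,250:490],None,fx=3.2,fy=3.2,interpolation=cv2.INTER_CUBIC)[:,:,::-1])
E
```

```text
t 4.45 p [ 0.4995 -0.0895  0.0784] board [-0.1052  0.003 ] rpy [-90.    -0.     2.06] F [ 1.  -3.1 -0.3] op 0.0514
```

View pics/crop4.png

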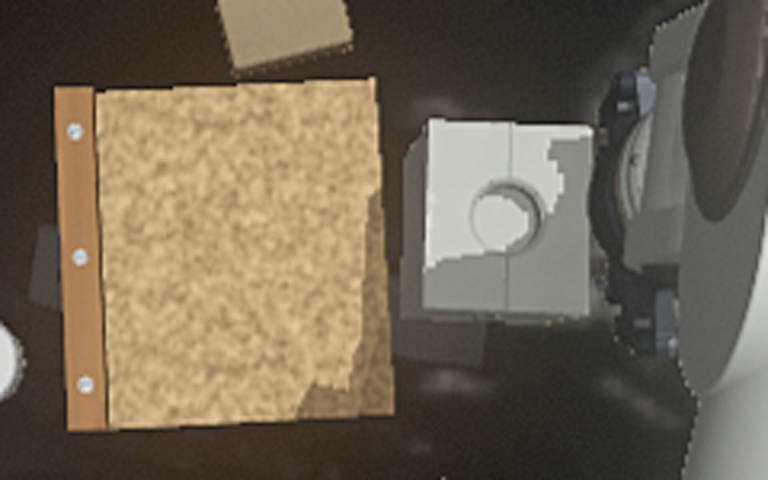

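View pics/side4.png

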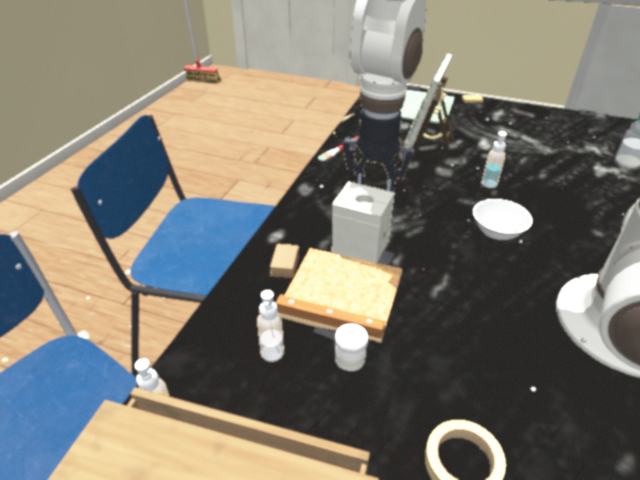

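```bash
python3 - <<'E'
from h import *
c=cam("top"); im=c["img"]
# front top edge of mould by gradient, rows 232..282: strongest brightness rise in cols 374..392
g=cv2.GaussianBlur(cv2.cvtColor(im,cv2.COLOR_RGB2GRAY),(3,3),0).astype(float)
pts=[]
for r in range(229,268):
    d=np.diff(g[r,376:392]); i=d.argmax(); pts.append([376+i+.5,r])
P=ray(c,pts,.124)[:,:2]
l=cv2.fitLine(P.astype(np.float32),cv2.DIST_HUBER,0,.01,.01).ravel(); print("front edge ang",np.degrees(np.arctan2(l[1],l[0])))
print(P[[0,15,-1]],[np.round(W2B(p),4).tolist() for p in P[[0,15,-1]]])
E
```

```text
front edge ang -1.630966
[[0.54917894 0.00509001]
 [0.52439922 0.00744295]
 [0.48666128 0.0101531 ]] [[-0.0126, -0.0503], [-0.0092, -0.0257], [-0.0051, 0.0119]]
```

Emit:
play_rows:
  moves:
    - [[0,0,0],[0,0,0.002],60]
    - [[0,0,0],[0,0,0.004],60]
    - [[0,-0.1,0],[0,0,0.006],60]
    - [[0,-0.3,0],[0,0,0.0075],60]
    - [[0,-0.4,0],[0,0,0.009],60]

```text
time: 5.1
ee_pos: [0.4992, -0.0807, 0.0784]
tcp_rot: [-90.0, -0.0, 2.4]
wrist_force: [2.1, -2.6, 0.2]
opening: 0.0514
```

```bash
cat > fe.py <<'E'
from h import *
import sys
def front(c,lo,hi,r0=229,r1=268):
    im=c["img"]
    g=cv2.GaussianBlur(cv2.cvtColor(im,cv2.COLOR_RGB2GRAY),(3,3),0).astype(float)
    pts=[[lo+np.diff(g[r,lo:hi]).argmax()+.5,r] for r in range(r0,r1)]
    P=ray(c,pts,.124)[:,:2]
    l=cv2.fitLine(P.astype(np.float32),cv2.DIST_HUBER,0,.01,.01).ravel(); print("front edge ang",np.degrees(np.arctan2(l[1],l[0])))
    print([np.round(W2B(p),4).tolist() for p in P[[0,15,-1]]])
E
python3 - <<'E'
from fe import *
state(); c=cam("top"); im=c["img"]; cv2.imwrite("pics/crop5.png",cv2.resize(im[190:340,250:490],None,fx=3.2,fy=3.2,interpolation=cv2.INTER_CUBIC)[:,:,::-1]); front(c,370,388)
E
```

```text
t 5.1 p [ 0.4992 -0.0807  0.0784] board [-0.0963  0.0029] rpy [-9.001e+01 -1.000e-02  2.390e+00] F [ 2.1 -2.6  0.2] op 0.0514
front edge ang -1.5777246
[[-0.0027, -0.0509], [-0.0011, -0.0261], [0.0014, 0.0116]]
```

View pics/crop5.png

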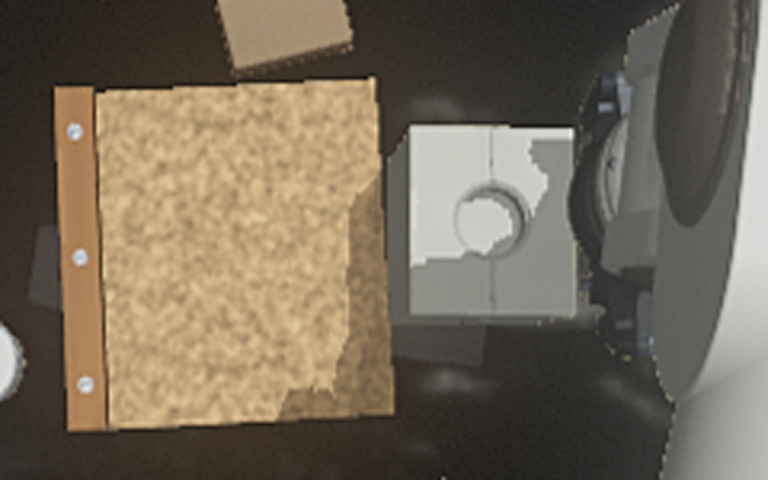

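Emit:
play_rows:
  moves:
    - [[0,-0.2,0],[0,0,0.001],60]
    - [[0,-0.4,0],[0,0,0.002],60]
    - [[0,-0.6,0],[0,0,0.003],60]
    - [[0,-0.8,0],[0,0,0.004],60]
    - [[0,-1,0],[0,0,0.004],60]

```text
time: 5.65
ee_pos: [0.499, -0.0767, 0.0784]
tcp_rot: [-90.0, -0.0, 3.4]
wrist_force: [0.9, -3.2, 0.3]
opening: 0.0515
```

```bash
python3 - <<'E'
from fe import *
state(); c=cam("top"); im=c["img"]; cv2.imwrite("pics/crop6.png",cv2.resize(im[190:340,250:490],None,fx=3.2,fy=3.2,interpolation=cv2.INTER_CUBIC)[:,:,::-1]); front(c,368,388)
c=cam("side"); cv2.imwrite("pics/crop6s.png",cv2.resize(c["img"][150:350,240:440],None,fx=3,fy=3,interpolation=cv2.INTER_CUBIC)[:,:,::-1])
E
```

```text
t 5.65 p [ 0.499  -0.0767  0.0784] board [-0.0923  0.0029] rpy [-90.   -0.    3.4] F [ 0.9 -3.2  0.3] op 0.0515
front edge ang 0.87907326
[[-0.0175, -0.0501], [0.0039, -0.0264], [0.0031, 0.0115]]
```

View pics/crop6.png

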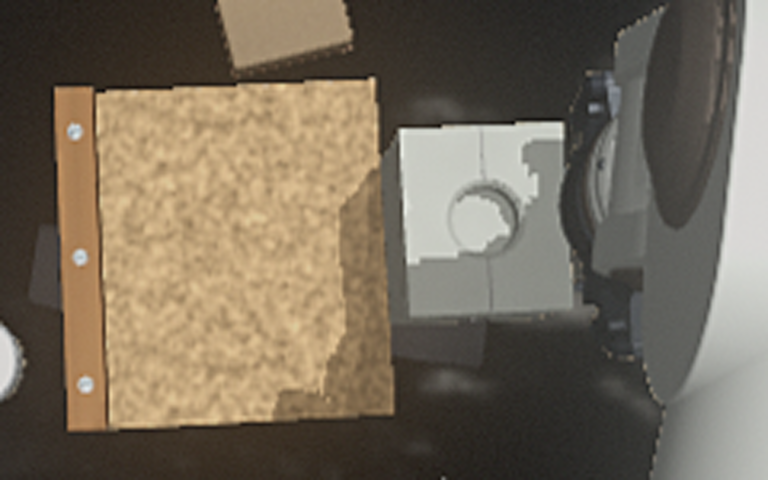

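View pics/crop6s.png

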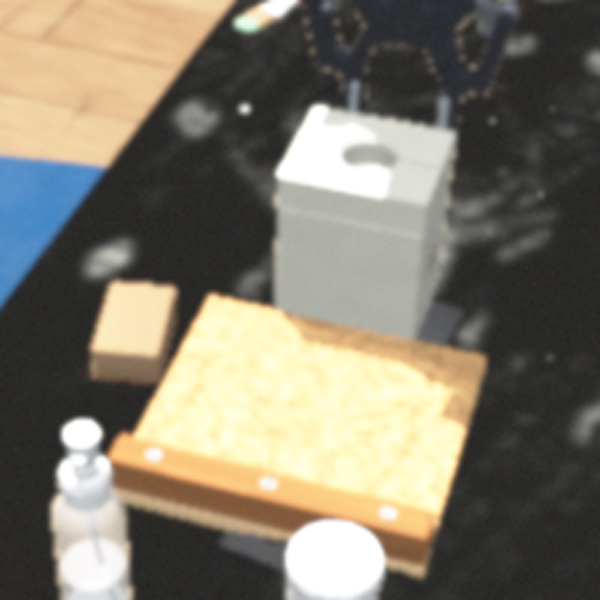

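Top edges of the mould and board now look parallel. I'll take the tool back to the board's yaw while pressing gently, until the foot stops.

Emit:
play_rows:
  moves:
    - [[0,0.2,0],[0,0,0.0005],60]
    - [[0,0.4,0],[0,0,0.001],60]
    - [[0,0.6,0],[0,0,0.0015],60]
    - [[0,0.8,0],[0,0,0.002],60]
    - [[0,0.9,0],[0,0,0.0025],60]

```text
time: 6.25
ee_pos: [0.499, -0.0748, 0.0788]
tcp_rot: [-90.1, -0.0, 2.4]
wrist_force: [1.8, -6.3, 3.6]
opening: 0.0512
```

```bash
python3 - <<'E'
from fe import *
state(); c=cam("top"); im=c["img"]; cv2.imwrite("pics/crop7.png",cv2.resize(im[190:340,250:490],None,fx=3.2,fy=3.2,interpolation=cv2.INTER_CUBIC)[:,:,::-1]); front(c,368,388,233)
c=cam("side"); cv2.imwrite("pics/crop7s.png",cv2.resize(c["img"][150:350,240:440],None,fx=3,fy=3,interpolation=cv2.INTER_CUBIC)[:,:,::-1])
E
```

```text
t 6.25 p [ 0.499  -0.0748  0.0788] board [-0.0904  0.0029] rpy [-9.006e+01 -3.000e-02  2.430e+00] F [ 1.8 -6.3  3.6] op 0.0512
front edge ang 2.3212638
[[0.0043, -0.0446], [0.0043, -0.0198], [0.0047, 0.0114]]
```

View pics/crop7.png

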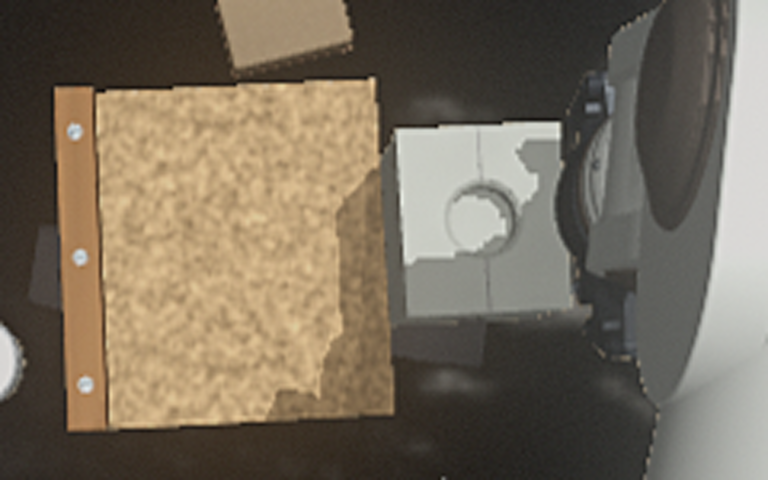

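The foot is stopped square against the edge: 2.3° against a board yaw of about 2.2–2.9°, and the force has risen to 6 N. I'll back off slightly, raise the fingers to the tipping height and touch again.

Emit:
play_rows:
  moves:
    - [[0,0,0],[0,0,-0.005],60]
    - [[0,0,0],[0,-0.008,-0.006],60]
    - [[0,0,0],[0,-0.017,-0.006],60]
    - [[0,0,0],[0,-0.017,-0.004],60]
    - [[0,0,0],[0,-0.017,-0.002],60]

```text
time: 6.85
ee_pos: [0.4992, -0.076, 0.0958]
tcp_rot: [-90.0, -0.0, 2.5]
wrist_force: [-0.3, 0.7, -1.1]
opening: 0.051
```

```bash
python3 - <<'E'
from fe import *
state(); c=cam("top"); front(c,368,388,233)
E
```

```text
t 6.85 p [ 0.4992 -0.076   0.0958] board [-0.0917  0.0028] rpy [-8.999e+01 -4.000e-02  2.480e+00] F [-0.3  0.7 -1.1] op 0.051
front edge ang 2.4560988
[[0.0027, -0.0445], [0.0027, -0.0197], [0.0031, 0.0115]]
```

Emit:
play_rows:
  moves:
    - [[0,0,0],[0,-0.002,0.004],60]
    - [[0,0,0],[0,-0.005,0.007],60]
    - [[0,0,0],[0,-0.008,0.01],60]
    - [[0,0,0],[0,-0.0105,0.013],60]
    - [[0,0,0],[0,-0.0125,0.016],60]

```text
time: 7.4
ee_pos: [0.4983, -0.06, 0.1082]
tcp_rot: [-90.0, -0.0, 2.5]
wrist_force: [-0.7, -0.0, 1.1]
opening: 0.0513
```

```bash
python3 - <<'E'
from fe import *
state()
c=cam("side"); cv2.imwrite("pics/crop8s.png",cv2.resize(c["img"][150:350,240:440],None,fx=3,fy=3,interpolation=cv2.INTER_CUBIC)[:,:,::-1])
E
```

```text
t 7.4 p [ 0.4983 -0.06    0.1082] board [-0.0756  0.003 ] rpy [-9.00e+01 -2.00e-02  2.48e+00] F [-0.7 -0.   1.1] op 0.0513
```

View pics/crop8s.png

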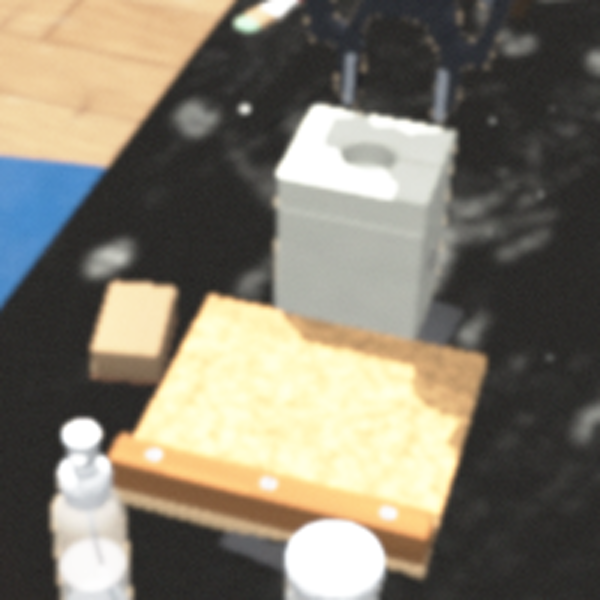

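```bash
python3 - <<'E'
from fe import *
state(); c=cam("top"); front(c,362,388,233)
cv2.imwrite("pics/crop8.png",cv2.resize(c["img"][190:340,250:490],None,fx=3.2,fy=3.2,interpolation=cv2.INTER_CUBIC)[:,:,::-1])
E
```

```text
t 7.45 p [ 0.4984 -0.0597  0.1085] board [-0.0754  0.0029] rpy [-9.00e+01 -3.00e-02  2.49e+00] F [-0.4 -0.2  0.8] op 0.051
front edge ang 2.1333396
[[0.0027, -0.0445], [0.0027, -0.0197], [0.0031, 0.0115]]
```

View pics/crop8.png

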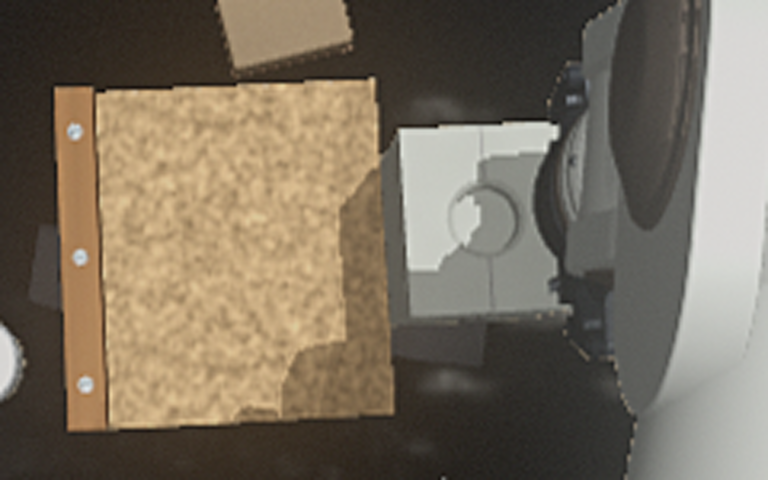

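```bash
python3 - <<'E'
from fe import *
o=state(); c=cam("wrist"); save(c,"wrist8"); s=cam("side")
R=Ro.from_euler("xyz",o["tcp_rot"],degrees=True)
im=cv2.resize(s["img"][100:300,270:470],None,fx=3,fy=3,interpolation=cv2.INTER_CUBIC).copy()
for dx,col in((-.03,(255,0,0)),(0,(0,255,0)),(.03,(255,0,0))):
    p=o["ee_pos"]+R.apply([dx,0,0]); u=proj(s,p)[0]; print(u); cv2.circle(im,tuple(((u-[270,100])*3).astype(int).tolist()),3,col,-1)
for x,y in((.003,-.048),(.003,.048),(-.081,.048),(-.081,-.048)):
  for z in(0,.124):
    u=proj(s,[*B2W(x,y),z])[0]; cv2.circle(im,tuple(((u-[270,100])*3).astype(int).tolist()),3,(255,0,255),-1)
cv2.imwrite("pics/crop9.png",im[:,:,::-1])
E
```

```text
t 7.5 p [ 0.4984 -0.0599  0.1083] board [-0.0756  0.0029] rpy [-9.0e+01 -3.0e-02  2.5e+00] F [0.  0.1 0.2] op 0.0518
[385.63120456 199.53747649]
[370.78844208 196.79445349]
[356.15077401 194.08933305]
```

View pics/crop9.png

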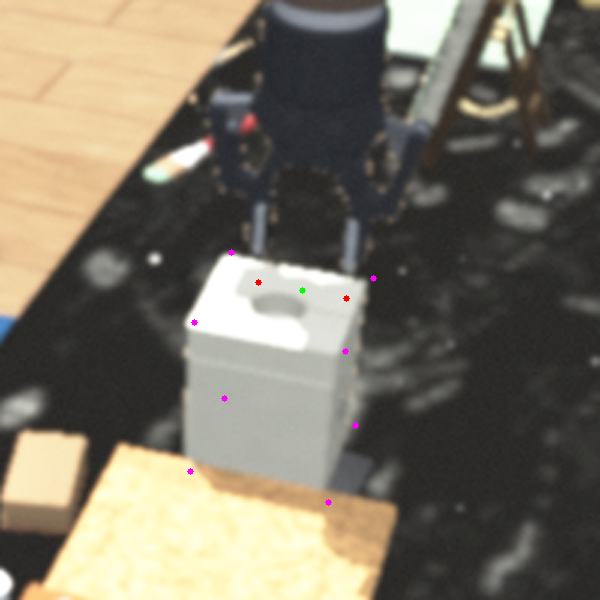

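View pics/wrist8.png

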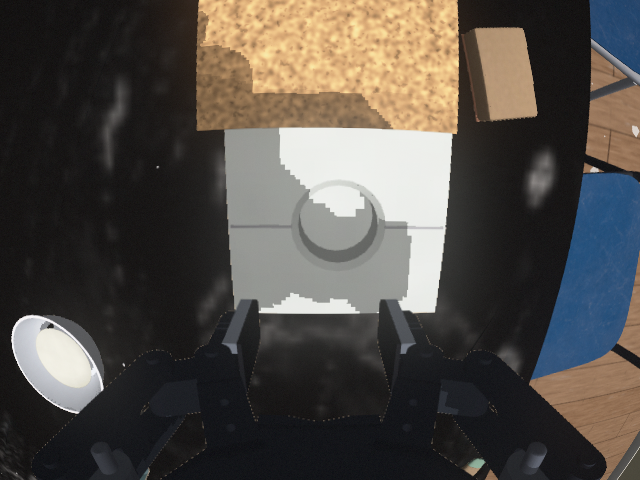

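The pictures explain why the mould didn't move. At 60% opening the fingertips sit about 15 mm above the TCP (tips near crop px (258,250)), so they passed over the top of the mould. I'll rise, back off, come down lower and touch again.

Emit:
play_rows:
  moves:
    - [[0,0,0],[0,-0.006,-0.004],60]
    - [[0,0,0],[0,-0.006,-0.015],60]
    - [[0,0,0],[0,-0.004,-0.024],60]
    - [[0,0,0],[0,0.012,-0.024],60]
    - [[0,0,0],[0,0.024,-0.023],60]

```text
time: 8.1
ee_pos: [0.4991, -0.0843, 0.0829]
tcp_rot: [-90.0, 0.0, 2.4]
wrist_force: [-0.3, -0.3, 0.1]
opening: 0.051
```

Emit:
play_rows:
  moves:
    - [[0,0,0],[0,0,0.002],60]
    - [[0,0,0],[0,0,0.004],60]
    - [[0,0,0],[0,0,0.006],60]
    - [[0,0,0],[0,0,0.007],60]
    - [[0,0,0],[0,0,0.008],60]

```text
time: 8.6
ee_pos: [0.4994, -0.0757, 0.0847]
tcp_rot: [-90.1, -0.1, 2.5]
wrist_force: [0.6, -4.7, 2.8]
opening: 0.0513
```

```bash
python3 - <<'E'
from fe import *
state(); c=cam("top"); front(c,368,388,233)
E
```

```text
t 8.6 p [ 0.4994 -0.0757  0.0847] board [-0.0914  0.0025] rpy [-9.009e+01 -7.000e-02  2.470e+00] F [ 0.6 -4.7  2.8] op 0.0513
front edge ang 1.7893038
[[0.0043, -0.0446], [0.0043, -0.0198], [0.0031, 0.0115]]
```

Emit:
play_rows:
  moves:
    - [[0,0,0],[0,-0.0025,0.003],60]
    - [[0,0,0],[0,-0.005,0.006],60]
    - [[0,0,0],[0,-0.0075,0.009],60]
    - [[0,0,0],[0,-0.01,0.012],60]
    - [[0,0,0],[0,-0.012,0.015],60]

```text
time: 9.15
ee_pos: [0.4981, -0.0599, 0.0959]
tcp_rot: [-90.0, 0.0, 2.5]
wrist_force: [0.5, -1.6, -1.3]
opening: 0.0513
```

```bash
python3 - <<'E'
from fe import *
state()
c=cam("side"); cv2.imwrite("pics/crop10s.png",cv2.resize(c["img"][100:300,270:470],None,fx=3,fy=3,interpolation=cv2.INTER_CUBIC)[:,:,::-1])
E
```

```text
t 9.15 p [ 0.4981 -0.0599  0.0959] board [-0.0755  0.0033] rpy [-8.998e+01  2.000e-02  2.490e+00] F [ 0.5 -1.6 -1.3] op 0.0513
```

View pics/crop10s.png

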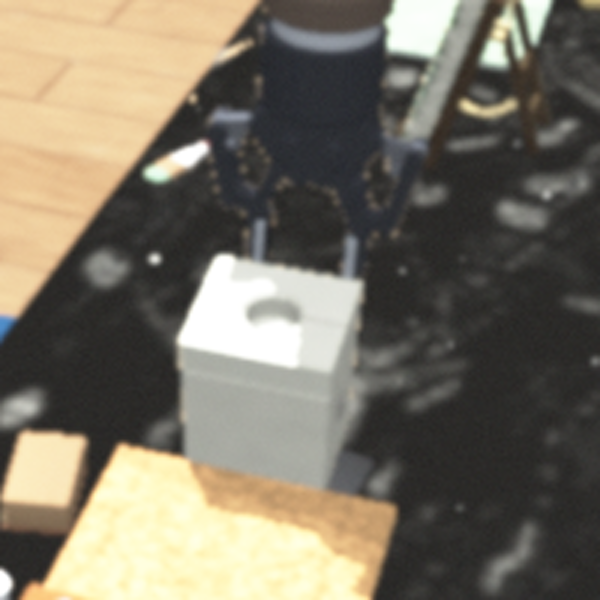

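The mould is tipping over the edge now: its front top corner has moved forward and down to (180,360) in the crop. I'll continue along the arc.

Emit:
play_rows:
  moves:
    - [[0,0,0],[0,-0.002,0.0035],60]
    - [[0,0,0],[0,-0.004,0.007],60]
    - [[0,0,0],[0,-0.006,0.0105],60]
    - [[0,0,0],[0,-0.008,0.014],60]
    - [[0,0,0],[0,-0.0095,0.0175],60]

```text
time: 9.7
ee_pos: [0.4975, -0.0424, 0.1056]
tcp_rot: [-90.0, -0.0, 2.5]
wrist_force: [1.1, -0.9, -0.2]
opening: 0.0511
```

```bash
python3 - <<'E'
from fe import *
state()
c=cam("side"); cv2.imwrite("pics/crop11s.png",cv2.resize(c["img"][100:300,270:470],None,fx=3,fy=3,interpolation=cv2.INTER_CUBIC)[:,:,::-1])
E
```

```text
t 9.7 p [ 0.4975 -0.0424  0.1056] board [-0.058   0.0032] rpy [-89.99  -0.     2.49] F [ 1.1 -0.9 -0.2] op 0.0511
```

View pics/crop11s.png

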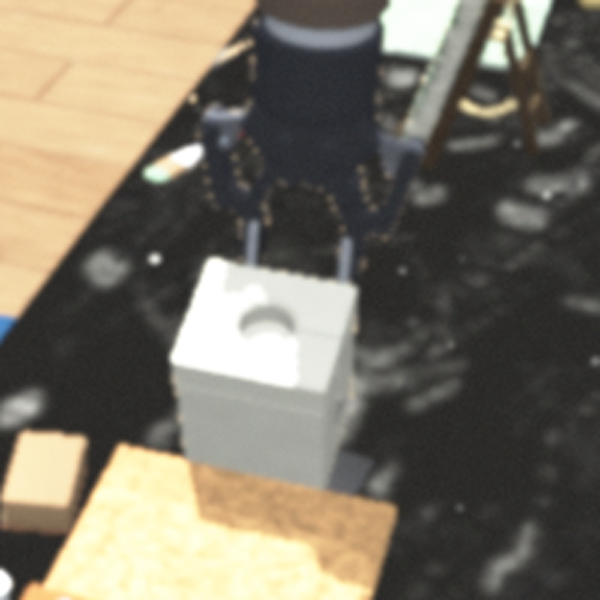

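Emit:
play_rows:
  moves:
    - [[0,0,0],[0,-0.0015,0.0035],60]
    - [[0,0,0],[0,-0.003,0.007],60]
    - [[0,0,0],[0,-0.004,0.0105],60]
    - [[0,0,0],[0,-0.005,0.014],60]
    - [[0,0,0],[0,-0.006,0.0175],60]

```text
time: 10.25
ee_pos: [0.4967, -0.025, 0.1115]
tcp_rot: [-90.0, 0.0, 2.5]
wrist_force: [0.0, -1.8, 0.0]
opening: 0.0512
```

Emit:
play_rows:
  moves:
    - [[0,0,0],[0,-0.0008,0.0035],60]
    - [[0,0,0],[0,-0.0015,0.007],60]
    - [[0,0,0],[0,-0.0022,0.0105],60]
    - [[0,0,0],[0,-0.0028,0.014],60]
    - [[0,0,0],[0,-0.003,0.0175],60]

```text
time: 10.75
ee_pos: [0.496, -0.0075, 0.1145]
tcp_rot: [-90.0, -0.0, 2.5]
wrist_force: [-0.2, 0.0, 0.2]
opening: 0.0512
```

```bash
python3 - <<'E'
from fe import *
state()
c=cam("side"); cv2.imwrite("pics/crop12s.png",cv2.resize(c["img"][100:300,270:470],None,fx=3,fy=3,interpolation=cv2.INTER_CUBIC)[:,:,::-1])
E
```

```text
t 10.75 p [ 0.496  -0.0075  0.1145] board [-0.0231  0.0033] rpy [-90.    -0.     2.48] F [-0.2  0.   0.2] op 0.0512
```

View pics/crop12s.png

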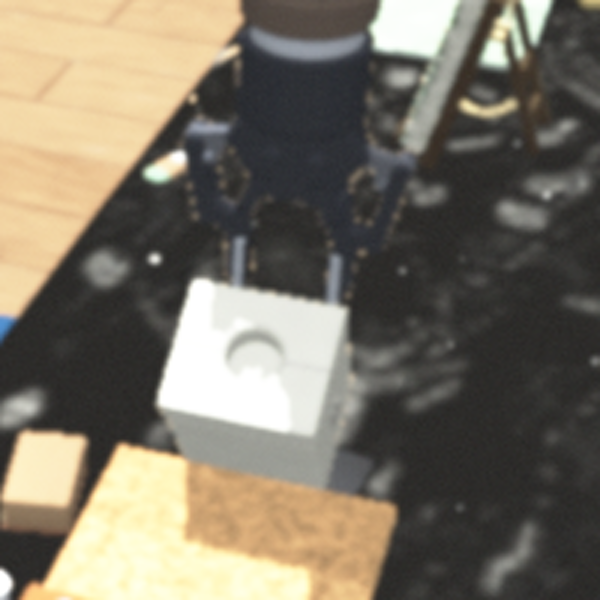

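Emit:
play_rows:
  moves:
    - [[0,0,0],[0,-0.0003,0.003],60]
    - [[0,0,0],[0,-0.0005,0.006],60]
    - [[0,0,0],[0,-0.0005,0.009],60]
    - [[0,0,0],[0,-0.0005,0.012],60]
    - [[0,0,0],[0,-0.0005,0.014],60]

```text
time: 11.3
ee_pos: [0.4953, 0.0065, 0.1149]
tcp_rot: [-90.0, 0.0, 2.5]
wrist_force: [1.5, 0.5, 0.3]
opening: 0.0516
```

```bash
python3 - <<'E'
from fe import *
state()
c=cam("side"); cv2.imwrite("pics/crop13s.png",cv2.resize(c["img"][100:300,270:470],None,fx=3,fy=3,interpolation=cv2.INTER_CUBIC)[:,:,::-1])
E
```

```text
t 11.3 p [0.4953 0.0065 0.1149] board [-0.0091  0.0034] rpy [-89.99   0.     2.49] F [1.5 0.5 0.3] op 0.0516
```

View pics/crop13s.png

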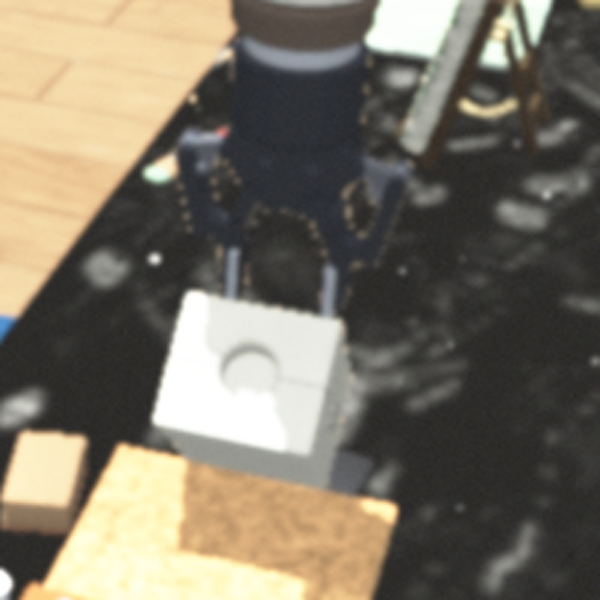

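Emit:
play_rows:
  moves:
    - [[0,0,0],[0,0,0.003],60]
    - [[0,0,0],[0,0,0.006],60]
    - [[0,0,0],[0,0,0.009],60]
    - [[0,0,0],[0,0,0.012],60]
    - [[0,0,0],[0,0,0.014],60]

```text
time: 11.85
ee_pos: [0.4947, 0.0205, 0.1149]
tcp_rot: [-90.0, 0.0, 2.5]
wrist_force: [-0.8, -0.2, -0.5]
opening: 0.0514
```

```bash
python3 - <<'E'
from fe import *
state()
c=cam("side"); cv2.imwrite("pics/crop14s.png",cv2.resize(c["img"][100:300,270:470],None,fx=3,fy=3,interpolation=cv2.INTER_CUBIC)[:,:,::-1])
E
```

```text
t 11.85 p [0.4947 0.0205 0.1149] board [0.0049 0.0035] rpy [-90.     0.     2.49] F [-0.8 -0.2 -0.5] op 0.0514
```

View pics/crop14s.png

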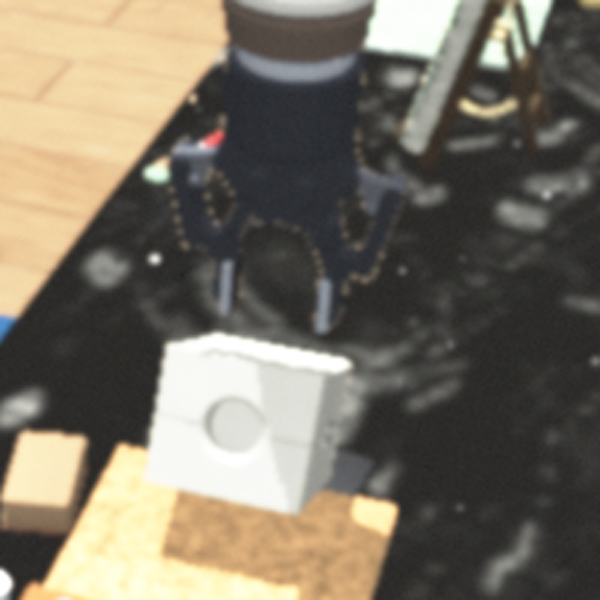

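It has passed the balance point and is falling. I'll hold, lift clear and back off.

Emit:
play_rows:
  moves:
    - [[0,0,0],[0,-0.01,0],60]
    - [[0,0,0],[0,-0.02,0],60]
    - [[0,0,0],[0,-0.02,-0.02],60]
    - [[0,0,0],[0,-0.02,-0.045],60]
    - [[0,0,0],[0,-0.02,-0.07],60]

```text
time: 12.4
ee_pos: [0.4981, -0.0505, 0.1361]
tcp_rot: [-90.0, -0.1, 2.5]
wrist_force: [0.0, -0.7, -0.8]
opening: 0.0512
```

```bash
python3 - <<'E'
from fe import *
state()
c=cam("side"); cv2.imwrite("pics/crop15s.png",cv2.resize(c["img"][150:350,240:440],None,fx=3,fy=3,interpolation=cv2.INTER_CUBIC)[:,:,::-1])
c=cam("top");cv2.imwrite("pics/crop15.png",cv2.resize(c["img"][180:340,220:476],None,fx=3,fy=3,interpolation=cv2.INTER_CUBIC)[:,:,::-1])
E
```

```text
t 12.4 p [ 0.4981 -0.0505  0.1361] board [-0.0662  0.0028] rpy [-9.001e+01 -8.000e-02  2.520e+00] F [ 0.  -0.7 -0.8] op 0.0512
```

View pics/crop15s.png

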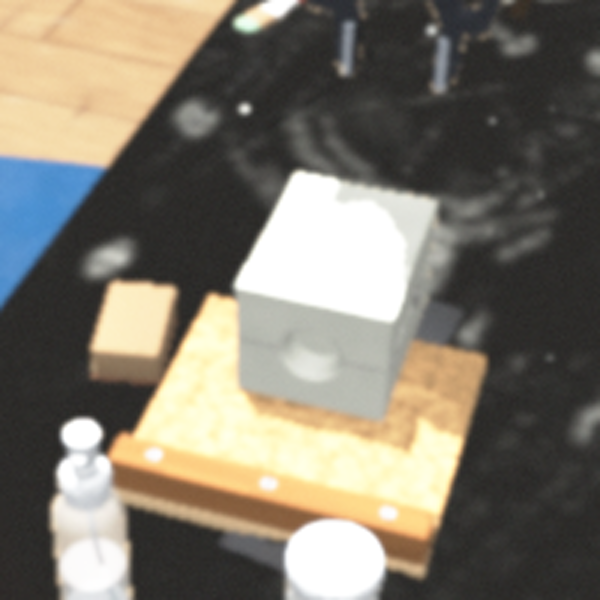

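View pics/crop15.png

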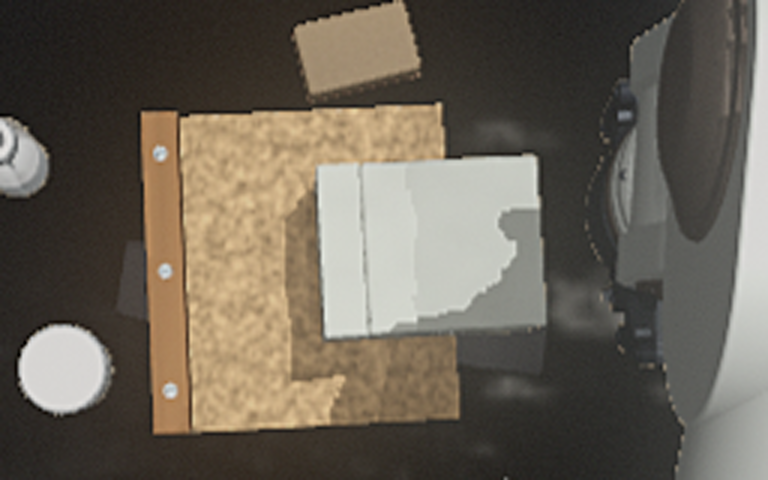

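The mould lies flat on the cork (crop px 318–545, 155–338), roughly centred and parallel to the board. I'll measure its foot and yaw before the final slide.

```bash
cat > ly.py <<'E'
from h import *
def lying(c):
    u=lambda x,y:[220+x/3,180+y/3]
    im=c["img"]; hsv=cv2.cvtColor(im,cv2.COLOR_RGB2HSV)
    return im,hsv
E
python3 - <<'E'
from h import *
c=cam("top")
q=np.array([[318,167],[537,155],[545,325],[326,339]])/3.+[220,180]
P=ray(c,q,.098)[:,:2]; print(np.round(P,4),[np.round(W2B(p),4).tolist() for p in P])
print([np.linalg.norm(P[i]-P[(i+1)%4]).round(4) for i in range(4)],[np.degrees(np.arctan2(*(P[(i+1)%4]-P[i])[::-1])).round(1) for i in range(4)])
# fence face line: cork/fence boundary crop (179,113)-(191,431), and far sides at top of fence
f=np.array([[179.5,115],[191,430]])/3.+[220,180]
for z in(.014,.036): print("fence",z,[np.round(W2B(p),4).tolist() for p in ray(c,f,z)])
s=state()
E
```

```text
[[ 0.5429  0.0992]
 [ 0.5479 -0.0241]
 [ 0.4524 -0.0255]
 [ 0.4468  0.0964]] [[0.0817, -0.0477], [-0.0416, -0.0479], [-0.0394, 0.0475], [0.0827, 0.0485]]
[np.float64(0.1233), np.float64(0.0954), np.float64(0.1221), np.float64(0.0962)] [np.float64(-87.7), np.float64(-179.1), np.float64(92.7), np.float64(1.6)]
fence 0.014 [[0.1614, -0.0948], [0.1637, 0.0951]]
fence 0.036 [[0.1604, -0.0912], [0.1626, 0.0949]]
t 12.55 p [ 0.498  -0.0509  0.1358] board [-0.0665  0.0029] rpy [-9.001e+01 -5.000e-02  2.350e+00] F [-0.1  0.2  0.5] op 0.0511
```

Emit:
play_rows:
  moves:
    - [[0,-0.1,0],[0,0.02,-0.01],60]
    - [[0,-0.2,0],[0.001,0.045,-0.01],60]
    - [[0,-0.2,0],[0.002,0.07,-0.01],60]
    - [[0,-0.3,0],[0.003,0.095,-0.008],60]
    - [[0,-0.3,0],[0.003,0.095,0],60]

```text
time: 13.05
ee_pos: [0.499, -0.049, 0.0373]
tcp_rot: [-90.0, 0.3, 2.8]
wrist_force: [-0.4, -0.9, -0.4]
opening: 0.0513
```

```bash
python3 - <<'E'
from h import *
state()
c=cam("side"); cv2.imwrite("pics/crop16s.png",cv2.resize(c["img"][100:300,270:470],None,fx=3,fy=3,interpolation=cv2.INTER_CUBIC)[:,:,::-1])
E
```

```text
t 13.05 p [ 0.499  -0.049   0.0373] board [-0.0646  0.0019] rpy [-89.96   0.26   2.77] F [-0.4 -0.9 -0.4] op 0.0513
```

View pics/crop16s.png

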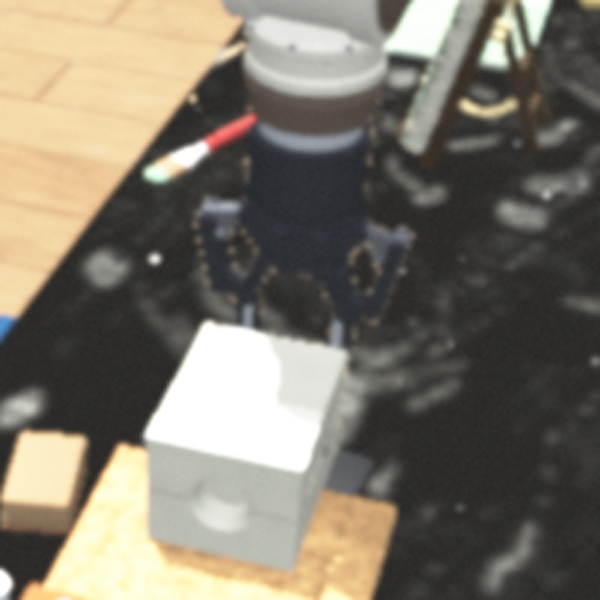

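Emit:
play_rows:
  moves:
    - [[0,0,0],[0,0,0.005],60]
    - [[0,0,0],[0,0,0.01],60]
    - [[0,0,0],[0,0,0.014],60]
    - [[0,0,0],[0,0,0.018],60]
    - [[0,0,0],[0,0,0.022],60]

```text
time: 13.6
ee_pos: [0.5001, -0.0278, 0.0406]
tcp_rot: [-90.1, -0.1, 2.8]
wrist_force: [0.9, -4.3, 2.3]
opening: 0.0512
```

Emit:
play_rows:
  moves:
    - [[0,0,0],[0,0,0.004],60]
    - [[0,0,0],[0,0,0.008],60]
    - [[0,0,0],[0,0,0.012],60]
    - [[0,0,0],[0,0,0.016],60]
    - [[0,0,0],[0,0,0.02],60]

```text
time: 14.1
ee_pos: [0.4986, -0.0074, 0.0398]
tcp_rot: [-90.0, 0.0, 2.8]
wrist_force: [-0.4, -3.6, 1.7]
opening: 0.0513
```

```bash
python3 - <<'E'
from h import *
state()
c=cam("top");cv2.imwrite("pics/crop17.png",cv2.resize(c["img"][180:340,220:476],None,fx=3,fy=3,interpolation=cv2.INTER_CUBIC)[:,:,::-1])
E
```

```text
t 14.1 p [ 0.4986 -0.0074  0.0398] board [-0.0231  0.0006] rpy [-9.00e+01  1.00e-02  2.78e+00] F [-0.4 -3.6  1.7] op 0.0513
```

View pics/crop17.png

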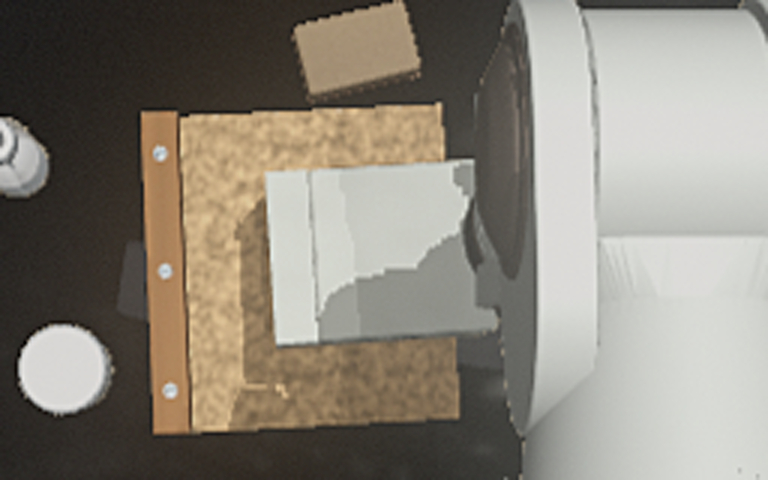

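Emit:
play_rows:
  moves:
    - [[0,0,0],[0,0,0.004],60]
    - [[0,0,0],[0,0,0.008],60]
    - [[0,0,0],[0,0,0.012],60]
    - [[0,0,0],[0,0,0.016],60]
    - [[0,0,0],[0,0,0.02],60]

```text
time: 14.65
ee_pos: [0.4977, 0.0126, 0.0398]
tcp_rot: [-90.0, 0.0, 2.8]
wrist_force: [0.1, -3.3, 0.4]
opening: 0.0511
```

Emit:
play_rows:
  moves:
    - [[0,0,0],[0,0,0.004],60]
    - [[0,0,0],[0,0,0.008],60]
    - [[0,0,0],[0,0,0.012],60]
    - [[0,0,0],[0,0,0.016],60]
    - [[0,0,0],[0,0,0.02],60]

```text
time: 15.15
ee_pos: [0.4967, 0.0326, 0.0398]
tcp_rot: [-90.0, 0.0, 2.8]
wrist_force: [1.4, -3.9, 0.3]
opening: 0.0512
```

```bash
python3 - <<'E'
from h import *
state()
c=cam("top");cv2.imwrite("pics/crop18.png",cv2.resize(c["img"][180:340,220:476],None,fx=3,fy=3,interpolation=cv2.INTER_CUBIC)[:,:,::-1])
c=cam("side"); cv2.imwrite("pics/crop18s.png",cv2.resize(c["img"][150:350,240:440],None,fx=3,fy=3,interpolation=cv2.INTER_CUBIC)[:,:,::-1])
E
```

```text
t 15.15 p [0.4967 0.0326 0.0398] board [0.0169 0.001 ] rpy [-9.00e+01  1.00e-02  2.78e+00] F [ 1.4 -3.9  0.3] op 0.0512
```

View pics/crop18.png

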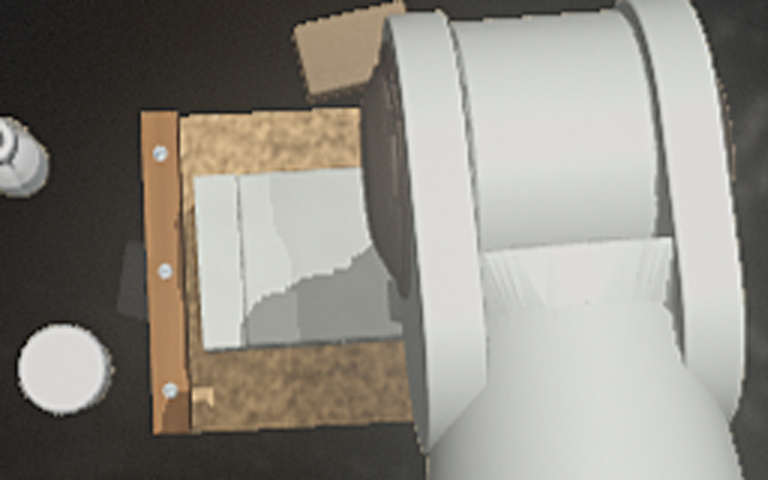

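View pics/crop18s.png

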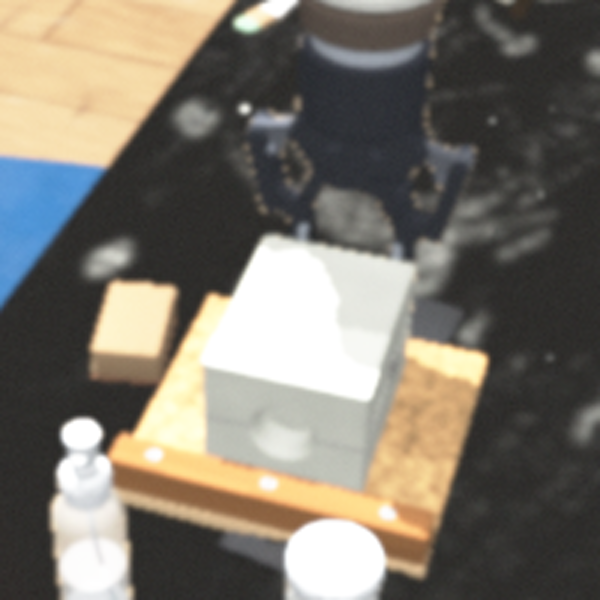

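About 9 mm remain to the fence and the mould is square to it, so I'll close in slowly.

Emit:
play_rows:
  moves:
    - [[0,0,0],[0,0,0.002],60]
    - [[0,0,0],[0,0,0.004],60]
    - [[0,0,0],[0,0,0.006],60]
    - [[0,0,0],[0,0,0.007],60]
    - [[0,0,0],[0,0,0.008],60]

```text
time: 15.75
ee_pos: [0.4964, 0.0403, 0.0398]
tcp_rot: [-90.0, 0.0, 2.8]
wrist_force: [0.4, -2.9, -1.0]
opening: 0.0513
```

Emit:
play_rows:
  moves:
    - [[0,0,0],[0,0,0.0006],60]
    - [[0,0,0],[0,0,0.0012],60]
    - [[0,0,0],[0,0,0.0018],60]
    - [[0,0,0],[0,0,0.0024],60]
    - [[0,0,0],[0,0,0.003],60]

```text
time: 16.25
ee_pos: [0.4962, 0.0433, 0.0398]
tcp_rot: [-90.0, 0.0, 2.8]
wrist_force: [0.6, -3.9, -1.4]
opening: 0.051
```

Emit:
play_rows:
  moves:
    - [[0,0,0],[0,0,0.0005],60]
    - [[0,0,0],[0,0,0.001],60]
    - [[0,0,0],[0,0,0.0015],60]
    - [[0,0,0],[0,0,0.002],60]
    - [[0,0,0],[0,0,0.002],60]

```text
time: 16.75
ee_pos: [0.4959, 0.0436, 0.0401]
tcp_rot: [-90.2, 0.0, 2.7]
wrist_force: [-2.4, -13.4, 2.3]
opening: 0.0511
```

```bash
python3 - <<'E'
from h import *
state()
c=cam("top");cv2.imwrite("pics/crop19.png",cv2.resize(c["img"][200:330,250:400],None,fx=4.5,fy=4.5,interpolation=cv2.INTER_CUBIC)[:,:,::-1])
E
```

```text
t 16.75 p [0.4959 0.0436 0.0401] board [0.0279 0.0014] rpy [-9.02e+01  3.00e-02  2.70e+00] F [ -2.4 -13.4   2.3] op 0.0511
```

View pics/crop19.png

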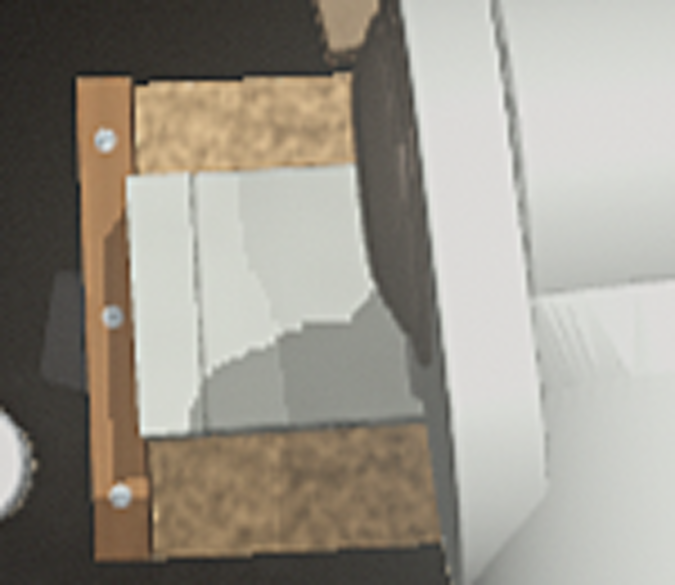

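The force has risen to 13 N at the fence. I'll back off and measure how square it sits.

Emit:
play_rows:
  moves:
    - [[0,0,0],[0,0,-0.005],60]
    - [[0,0,0],[0,0,-0.03],60]
    - [[0,0,0],[0,0,-0.07],30]
    - [[0,0,0],[0,0,-0.11],10]
    - [[0,0,0],[0,0,-0.12],0]

```text
time: 17.3
ee_pos: [0.5022, -0.077, 0.04]
tcp_rot: [-90.0, -0.0, 2.7]
wrist_force: [-0.5, 0.4, 0.3]
opening: 0.0083
```

```bash
cat > chk.py <<'E'
from h import *
c=cam("top"); im=c["img"].astype(int); hsv=cv2.cvtColor(c["img"],cv2.COLOR_RGB2HSV)
sat=cv2.GaussianBlur(hsv[...,1],(3,3),0).astype(float)
# pouring-end top edge: largest saturation drop in cols 270..290, rows 242..294
def line(pts,z):
    P=ray(c,pts,z)[:,:2]; l=cv2.fitLine(P.astype(np.float32),cv2.DIST_HUBER,0,.01,.01).ravel(); a=np.degrees(np.arctan2(l[1],l[0]));
    return (a+90)%180-90,np.mean(P,0)
def sub(v):
    i=int(np.abs(v).argmax()); 
    if 0<i<len(v)-1:
        a,b,d=abs(v[i-1]),abs(v[i]),abs(v[i+1]); i+=.5*(a-d)/(a-2*b+d+1e-9)
    return i+.5
rows=range(243,293)
a,p=line([[268+sub(np.diff(sat[r,268:292])),r] for r in rows],.098); print("pour edge ang",a,"board",W2B(p))
# fence/cork boundary in rows above and below mould: red-hue change
g=cv2.GaussianBlur(c["img"],(3,3),0).astype(float)[...,2]
R=list(range(222,234))+list(range(302,318))
a,p=line([[272+sub(np.diff(g[r,272:292])),r] for r in R],.014); print("fence foot ang",a,"board",W2B(p))
# fence back edge
g2=cv2.GaussianBlur(c["img"],(3,3),0).astype(float)[...,0]
R=range(222,318)
a,p=line([[260+sub(np.diff(g2[r,260:276])),r] for r in R],.036); print("fence back ang",a,"board",W2B(p))
cv2.imwrite("pics/%s.png"%__import__("sys").argv[1],cv2.resize(c["img"][200:330,250:400],None,fx=4.5,fy=4.5,interpolation=cv2.INTER_CUBIC)[:,:,::-1])
state()
E
python3 chk.py c20
```

```text
pour edge ang -2.6339264 board (np.float64(0.16897288603170904), np.float64(0.0011545923651000356))
fence foot ang 2.6045685 board (np.float64(0.16630112014267978), np.float64(0.006698812229629903))
fence back ang 2.0394669 board (np.float64(0.18470751930266363), np.float64(-0.0011552485071846964))
t 17.35 p [ 0.5022 -0.0769  0.04  ] board [-0.0927 -0.0002] rpy [-8.998e+01 -3.000e-02  2.630e+00] F [-1.5 -0.7  0.8] op 0.0007
```

View pics/c20.png

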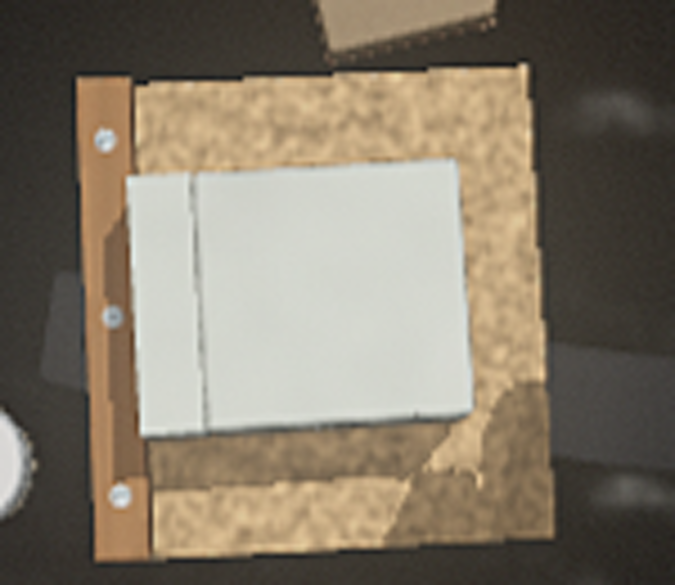

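```bash
cat > chk2.py <<'E'
from h import *
c=cam("top"); im=c["img"].astype(int); hsv=cv2.cvtColor(c["img"],cv2.COLOR_RGB2HSV)
m=(im.min(2)>150)&(hsv[...,1]<30); m[:,:276]=0; m[:,362:]=0; m[:225]=0; m[:,:][305:]=0
m=cv2.morphologyEx(m.astype(np.uint8),cv2.MORPH_CLOSE,np.ones((5,5)))
k=blobs(m)[0]; P=ray(c,k,.098)[:,:2]; print(rect(P), "board ctr",W2B(np.array(rect(P)[0])/1000))
def fit(pts,z):
    P=ray(c,pts,z)[:,:2]; l=cv2.fitLine(P.astype(np.float32),cv2.DIST_HUBER,0,.001,.001).ravel(); a=np.degrees(np.arctan2(l[1],l[0])); return round(float((a+90)%180-90),2),np.round(W2B(P.mean(0)),4)
rows=range(245,290)
print("pour",fit([[np.flatnonzero(m[r])[0]-.5,r] for r in rows],.098),"foot",fit([[np.flatnonzero(m[r])[-1]+.5,r] for r in rows],.098))
n=(hsv[...,1]>60)&(im[...,0]>80)
R=range(222,316)
print("fence back top",fit([[np.flatnonzero(n[r,255:290])[0]+255-.5,r] for r in R],.036))
E
python3 chk2.py
```

```text
(array([493.2, 116.5]), array([ 96.8, 123.5]), 2.49) board ctr (np.float64(0.10092531858144572), np.float64(0.0013266760093132587))
pour (2.27, array([0.1626, 0.0007])) foot (2.62, array([0.0391, 0.0074]))
fence back top (2.0, array([ 0.1852, -0.0029]))
```

Emit:
play_rows:
  moves:
    - [[0,0,0],[0,0,0.03],0]
    - [[0,0,0],[-0.0005,0,0.06],0]
    - [[0,0,0],[-0.001,0,0.085],0]
    - [[0,0,0],[-0.001,0,0.1],0]
    - [[0,0,0],[-0.001,0,0.11],0]

```text
time: 17.9
ee_pos: [0.4953, 0.0377, 0.04]
tcp_rot: [-90.0, -0.0, 2.9]
wrist_force: [-0.8, 0.4, 0.5]
opening: -0.0002
```

Emit:
play_rows:
  moves:
    - [[0,0,0],[0,0,0.003],0]
    - [[0,0,0],[0,0,0.006],0]
    - [[0,0,0],[0,0,0.008],0]
    - [[0,0,0],[0,0,0.009],0]
    - [[0,0,0],[0,0,0.01],0]

```text
time: 18.4
ee_pos: [0.4949, 0.0435, 0.0399]
tcp_rot: [-90.2, 0.0, 2.7]
wrist_force: [-2.2, -12.0, 3.0]
opening: 0.0004
```

Emit:
play_rows:
  moves:
    - [[0,0,0],[0,0,0.0005],0]
    - [[0,0,0],[0,0,0.0005],0]
    - [[0,0,0],[0,0,-0.005],0]
    - [[0,0,0],[0,0,-0.03],0]
    - [[0,0,0],[0,0,-0.07],0]

```text
time: 18.9
ee_pos: [0.4988, -0.0246, 0.0399]
tcp_rot: [-90.0, -0.0, 2.9]
wrist_force: [1.1, 0.0, 0.2]
opening: -0.0002
```

Emit:
play_rows:
  moves:
    - [[0,0,0],[0,-0.02,-0.03],0]
    - [[0,0,0],[0,-0.05,-0.06],0]
    - [[0,0,0],[0,-0.09,-0.08],0]
    - [[0,0,0],[0,-0.12,-0.08],0]
    - [[0,0,0],[0,-0.12,-0.08],0]

```text
time: 19.4
ee_pos: [0.5041, -0.106, 0.1643]
tcp_rot: [-90.1, -0.4, 2.7]
wrist_force: [-0.0, 0.4, -0.4]
opening: -0.0001
```

```bash
python3 chk2.py; python3 - <<'E'
from h import *
state()
c=cam("top");save(c,"top21");c=cam("side"); save(c,"side21")
cv2.imwrite("pics/crop21s.png",cv2.resize(c["img"][200:380,220:440],None,fx=3,fy=3,interpolation=cv2.INTER_CUBIC)[:,:,::-1])
E
```

```text
(array([493.1, 116.7]), array([ 96.8, 123.4]), 2.32) board ctr (np.float64(0.1011290099456366), np.float64(0.0014189247391367499))
pour (1.89, array([0.1629, 0.0007])) foot (2.74, array([0.0394, 0.0074]))
fence back top (2.0, array([ 0.1852, -0.0029]))
t 19.45 p [ 0.5035 -0.1055  0.1619] board [-0.1213 -0.0004] rpy [-90.03  -0.22   2.7 ] F [-0.5 -0.3 -1.3] op 0.0001
```

View pics/crop21s.png

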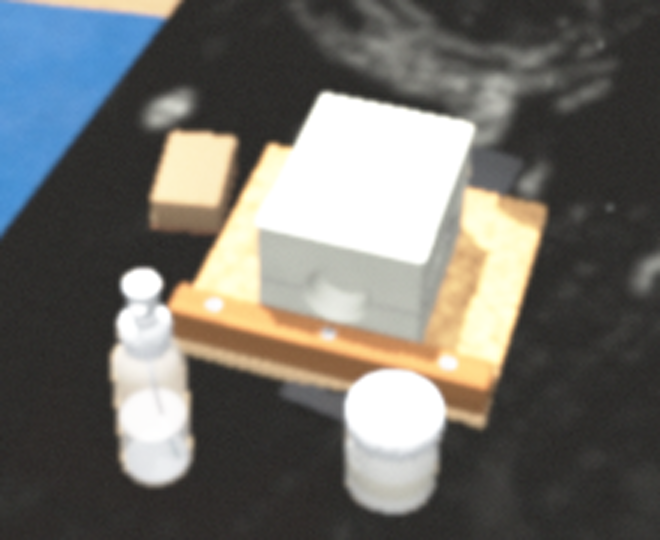

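View pics/top21.png

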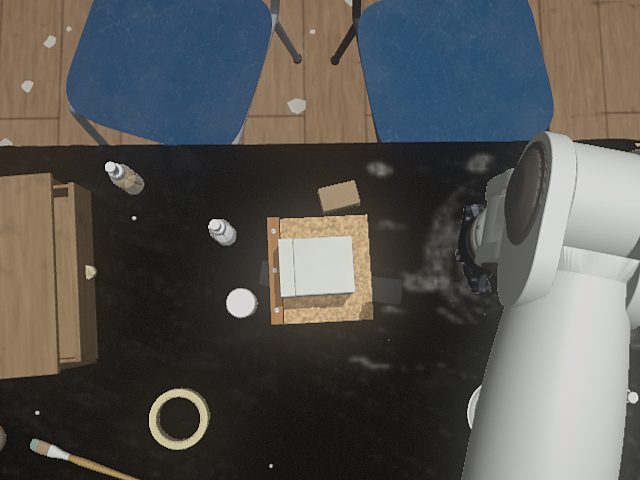

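The mould lies flat against the fence: its end edge is at 1.9° and the fence at 2.0°. It is centred on the board, and the pot, sander and bottle are where they started. The gripper is clear, so I'll hand in.

```bash
python3 -c "
from workcell import job_done; print(job_done())"
```

```text
the job is handed in; nothing more can be done
None
```

The mould now lies flat on the cork with its pouring end against the fence, and I handed the job in at about 19.5 s of the 48 s allowed.

I slid it upright until its foot stood square against the board's near edge. I then pushed it high with rising fingertips until it tipped over the edge and fell flat. Finally I slid it to the fence with two fingers, pressed its end once more with the fingers shut, and withdrew the arm.

**First tipping try:** this one missed. At 60% opening the fingertips sit about 15 mm above the TCP, so they passed over the top of the mould. It did not move, and I came down lower and tipped it on the second try.

**Last checks:**
- **Against the fence:** the pouring end measured 162.9 mm from the near edge. The fence face works out at 163.2 mm on the same scale, from its back edge less its thickness.
- **Square:** the pouring-end edge read 1.9° and the fence 2.0°. A rectangle fitted to the whole mould gave 2.3°, and the foot edge alone 2.7°. Different board edges also disagreed by up to 1°, so I can only vouch for squareness to about 0.5°.
- **Between the sides:** the mould is 1.4 mm off the board's centre line, with about 45 mm to spare on each side.
- **Forces:** the highest wrist force I read was about 13 N, at the fence; the last, slightly firmer press was not read at its peak.
- **Bystanders:** the pot, sanding block and bottle looked unmoved in the last pictures, and the gripper was touching nothing.

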